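# Show a wound coil to the inspection camera

### The arm

A 7-joint arm with a two-finger parallel gripper is mounted at the origin on a cart in front of the work surface, level with it; the furniture and walls round the work are solid. World frame = base frame: x ahead of the robot, y to its left, z up, the work surface at z = 0. Lengths are in m, angles in rad, forces in N, time in s.
With the tool pointing down it reaches from about 0.4 to 0.875 m from the base axis. Payload 19.3 kg.
Tool frame: the origin (TCP) lies midway between the tips of the shut fingers; the grasp point (between the pads) lies behind it (bot.tcp_to_grasp is the z of the grasp point in the tool frame, in m); z points along the fingers, y is the line along which they close (so a half turn about z gives the same grasp; the last joint's range is limited). The gripper opens to 85 mm and grips with 20 to 120 N. Pads are 22 mm wide; open, the fingers measure 114 mm over their backs; the gripper's body (76 mm by 85 mm) begins 54 mm behind the grasp point. The pads swing forward as they close: fully open they stand 13 mm farther back than shut.
Start: joints at [1.256, 0.521, -0.036, 1.599, 0.021, 1.021, -0.113], TCP at [0.151, -0.606, 0.231] pointing down, gripper open.
Joint ranges: [-2.91, 2.91], [-0.3, 2.13], [-1.5, 1.42], [0.17, 2.43], [-1.26, 4.41], [0.16, 1.93], [-2.52, 2.52]. Speed limits (rad/s): [1.89, 1.89, 2.39, 2.39, 3.01, 3.01, 3.01].

### API

Orientations are given as a unit quaternion [x, y, z, w].
In Python, from cell import bot, imaging, finder gives the robot as it stands.
- The arm moves only by the tool send_rows, never from a script. Its argument "plan" is text: rows parted by semicolons, each of 5 numbers parted by spaces: the shift along the tool's x, y, z in shares of 0.6 m (1.0 is 0.6 m), then the turn about the tool's z in fractions of the full range, 1 being 180 degrees, then the opening, from -1 (shut) to 1 (fully open). A call has 1 to 12 rows; each row is the pose to reach, as a shift and turn from the pose commanded when the call began, along the tool's axes at that moment; what a row does not reach only later rows make up. A row lasts 1/8 s, in which the tool goes at most 62.5 mm and 10.7 degrees, less where a joint would pass 70% of its speed; a pose out of reach is approached as far as the arm can. A shift or turn number past 1, either way, is cut back to 1. A call with a gripper value outside its range is refused whole. The fingers move at their own pace and stop on an object; the grip force is fixed at half the most. Time passes only in rows, so rows that repeat a pose let the fingers close. It gives the time, the measured TCP pose, the force, the opening and the grip force at its end, in the units of the state.
- bot.read_state(): the state, without advancing time (a new reading comes with each control period).
- imaging.camera(name): name is "scene" or "top"; returns the picture (480x640x3 uint8, blue, green, red); there is no depth.
- imaging.camera_params(name): a dict with "vfov" (degrees; the focal length in pixels is half the picture's height over the tangent of half this angle, whatever the lens; pixels are square), "cx", "cy" (the principal point, pixels), "k1" (the pictures are not rectified: a ray, as slopes to the right and down, at radius r is drawn at 1 + k1 r^2 times it, then the intrinsics apply), "position" and "orientation" of the camera in the world. Camera axes: x right, y down, z forward; pixel columns grow to the right and rows downward; lengths in m; the calibration is good to about 2 mm. A picture is of the moment at which its call begins. camera_params takes no time and is no camera call.
- bot.job_done(): hands the job in; it is judged then, once.
Trained networks look in the newest picture that a camera, given by its name, has taken for a name from the list of things; names that differ only in an ending like _2 or _b are one class to them, and where a whole thing is asked for, a point or a joint stands for the part that bears it (a point fixed in the world has none). Each returns a list of dicts, best first, with "confidence" (0 to 1); they miss things now and then, are a little off and sometimes report something else, mostly with a low value. They report only what shows in the picture. A call takes as long as a camera call. They do not tell look-alikes from the thing itself.
- finder.spot_in(camera, thing): "extent" ([left, top, right, bottom] in pixels, round what is visible of it).
- finder.outline_of(camera, thing): "region" (480x640 bool, what is visible of it) and "extent" ([left, top, right, bottom] in pixels, round what is visible of it).
- finder.pinpoint(camera, thing): "point" ([row, column] in pixels: a listed point, or the origin of a listed thing).
The state is a dict: "time": time; "joint_pos": joint angles; "qvel": joint speeds; "joint_torque": joint torques, N m; "position": TCP position; "tcp_rot": TCP orientation; "contact_force": force on the tool from outside, world axes, zero at the start; "moment": the same for the moment, N m; "width": finger opening in m; "grip_force": force on a finger pad.
Only numpy, scipy, OpenCV 4.12 (cv2) and the standard library are available. Lean on these libraries where they do the work, as an engineer would, in place of code of your own. Each camera call takes 0.05 s, during which the arm holds its last target. There are 200 camera calls.

### The job

The terminals of the copper-wound coil are to be inspected: slide it straight up off its spindle and carry it, upright all the way, to the inspection camera. Finish holding it still in the air, upright, with its black terminal block turned squarely to the lens, centred on the lens and 80 mm in front of it; the program ends while the gripper still holds the coil. Leave the green coil on its spindle, do not touch the camera, and do not disturb the other things on the bench.

Things in the scene. Friction and masses are not known exactly. Their poses are not given: they have to be found in the camera images.
- copper_coil: Coil to show, 34 mm high: white bobbin, two round flanges of 54 mm diameter (heights 0-4 and 30-34 mm), copper winding (44 mm) between, bore 22 mm; 0.1 to 0.2 kg. Origin: centre of its underside; z up the bore; x points to the black terminal block (x 26 to 42 mm, 20 mm wide, heights 16-34). Graspable from above across both flanges along its y; fingertips may reach 10 mm below its underside.
- copper_coil_terminals (a point): Centre of the outer face of the copper coil's terminal block (two brass screws): at x = 42, y = 0, z = 25 mm of the coil. Axes as the coil's.
- green_coil: A second coil of the same shape and size but wound in green on a black bobbin, on the other spindle. To be left there. Axes as for the copper coil.
- winding_stand: Fixed aluminium plate 240 x 90 x 12 mm, long in x, on the bench; origin under its centre. Steel spindles at x = -70 and +70 mm, 17 mm diameter, tops 81 mm above the bench. Coils sit on shoulders (30 mm diameter) 30 mm above the bench: a coil must rise 51 mm to be clear. Either coil on either spindle, its terminals turned up to 1.55 rad either side of straight ahead (world +x).
- camera_head: Fixed grey inspection camera head 58 x 50 x 50 mm on a tube; its black lens barrel, with a white light ring round the glass, points along the head's -x, level and more or less towards the robot. Origin at the centre of the underside of the grey body, z up. Its height differs from run to run (lens 215 to 275 mm above the bench).
- lens (a point): Centre of the lens glass, on the optical axis: 61 mm ahead (-x) of the head's origin and 25 mm above it. Axes as the head's: the lens looks along -x, so the terminal block's face belongs at x = -80 mm, y = 0, z = 0 of this frame, with the coil's x axis along this x axis.
- camera_stand: The camera's fixed stand, straight under the head: dark foot 75 x 90 x 12 mm with an upright tube of 24 mm diameter. Origin under the foot's centre.
- gear_a: Bystander: steel spur gear with hub, 60 mm across, 22 mm high, lying on the bench. Origin under its centre.
- tape_roll: Bystander: roll of yellow tape lying flat, 68 mm across, 19 mm high. Origin under its centre.
- knob_b: Bystander: black star knob with upright stud, 38 mm across, 43 mm high. Origin under its centre.
- driver_red: Bystander: screwdriver with red handle, 185 mm long, lying on the bench. Origin under its middle.
- marker: Bystander: white marker pen with a dark cap, 136 mm long, lying on the bench.
- fitting_g: Bystander: small brass hose fitting, 40 mm long, lying on the bench.
- bearing: Bystander: steel ball bearing lying flat, 44 mm across, 13 mm high.
There are look-alikes about, which are no part of the job. Leave any purple look-alike of the copper_coil alone.

How it is judged:
On the way:
1. the copper coil is drawn up clear of its spindle, in the gripper (contact force between copper_coil and the fingers above 1 N and contact force between copper_coil and winding_stand below 0.05 N and contact force between copper_coil and green_coil below 0.05 N and z of copper_coil in the frame of winding_stand above 0.083 m), for 0.1 s.
At the end, for the whole second after the job is handed in: The gripper alone holds the copper coil, at rest in the air: its terminal face 60 to 100 mm before the lens, within 15 mm of the optical axis sideways and in height, turned to the lens within 0.2 rad, upright within 0.17 rad. The green coil is within 10 mm of its start (contact force between copper_coil and the fingers above 1 N and contact force between copper_coil and winding_stand below 0.05 N and contact force between copper_coil and green_coil below 0.05 N and x of copper_coil_terminals in the frame of lens between -0.1 and -0.06 m and y of copper_coil_terminals in the frame of lens between -0.015 and 0.015 m and z of copper_coil_terminals in the frame of lens between -0.015 and 0.015 m and x of copper_coil in the frame of lens below -0.098 m and angle between the x axis of copper_coil and the x axis of lens, either way round below 0.2 rad and angle between copper_coil's own z axis and vertical below 0.17 rad and linear speed of copper_coil below 0.02 m/s and angular speed of copper_coil below 0.2 rad/s and height (world z) of copper_coil above 0.12 m and distance of green_coil from where it was at the start of the episode below 0.01 m); the arm keeps its last pose, push and grip.
It fails at once if the copper coil is tipped more than 0.35 rad (angle between copper_coil's own z axis and vertical above 0.35 rad).
It fails at once if the green coil is moved more than 10 mm (distance of green_coil from where it was at the start of the episode above 0.01 m).
It fails at once if the camera or its stand is touched (contact force between any of camera_head, camera_stand and anything else above 0.5 N).
It fails at once if a bystander is moved more than 15 mm (distance of any of gear_a, tape_roll, knob_b, driver_red, marker, fitting_g, bearing from where it was at the start of the episode above 0.015 m).
It also fails if it takes over 38 s, if anything falls off the work surface, if the arm or the gripper's body presses on something with over 40 N, if the wrist force passes 120 N, or if a joint passes its speed limit or range.

## Working session

There is one attempt and no reset: what is moved stays moved. The work goes in short steps, Python scripts to look and compute and a tool call to move; the robot and the scene stay as the last step left them, time stands still between calls to the robot, and variables do not carry over. Pictures are saved under pics/ and viewed, at most 10 in all, crops included, and the job is handed in when it is done.

Besides the shell and the picture viewer there is one more tool, called after ">>>" as name(argument=value, ...), one argument or row to a line, values as JSON. send_rows: Moves the arm, as the interface text tells. Its arguments: {"type":"object","properties":{"plan":{"type":"string"}},"required":["plan"]}

```bash
mkdir -p pics; ls
python3 - <<'E'
from cell import bot, imaging, finder
import cv2
for n in("scene","top"):
    cv2.imwrite(f"pics/{n}0.png",imaging.camera(n)); print(n,imaging.camera_params(n))
    for t in("copper_coil","copper_coil_terminals","green_coil","lens","camera_head","winding_stand"):
        print(t,[(r["point"],round(r["confidence"],2)) for r in finder.pinpoint(n,t)])
print(bot.read_state(),bot.tcp_to_grasp)
E
```

```text
pics
scene {'vfov': 48.94298067971316, 'cx': 317.8636600351092, 'cy': 232.8148902099719, 'k1': 0.016016122265013286, 'position': array([-0.11786201,  0.77548087,  1.29440086]), 'orientation': array([-0.36749059,  0.86818159, -0.30500736,  0.13484026])}
copper_coil [([306.1, 252.3], 0.91), ([341.2, 343.9], 0.8), ([351.5, 213.3], 0.79)]
copper_coil_terminals [([303.7, 239.1], 0.95), ([332.1, 222.8], 0.73), ([321.4, 348.4], 0.67)]
green_coil [([328.9, 288.1], 0.91)]
lens [([159.6, 320.6], 0.73)]
camera_head [([156.0, 300.5], 0.91), ([260.6, 301.9], 0.66)]
winding_stand [([317.9, 270.5], 0.65), ([258.8, 300.0], 0.44), ([303.5, 235.5], 0.31)]
top {'vfov': 48.224884856638354, 'cx': 314.3176060154288, 'cy': 237.0145598712365, 'k1': -0.05693449383440157, 'position': array([0.43562772, 0.18913999, 1.45345384]), 'orientation': array([-0.7010477 ,  0.71158455, -0.03226394,  0.03374303])}
copper_coil [([253.2, 188.4], 0.76), ([234.1, 241.6], 0.63)]
copper_coil_terminals [([322.9, 297.9], 0.87), ([233.1, 225.0], 0.79), ([244.5, 201.7], 0.7)]
green_coil [([286.5, 258.1], 0.68)]
lens [([176.7, 395.8], 0.96)]
camera_head [([153.2, 383.0], 0.69)]
winding_stand [([263.0, 247.5], 0.63)]
{'time': 0.7, 'joint_pos': array([ 1.25579926,  0.52138831, -0.03627068,  1.59953095,  0.02116981,
        1.02107342, -0.11280348]), 'qvel': array([-0.00133651,  0.00180997, -0.00076385, -0.0015898 , -0.00019423,
       -0.00094666,  0.0010803 ]), 'joint_torque': array([-4.95426752e-05, -9.26647568e+01,  1.97785847e+00, -3.70204210e+01,
        1.79985166e-02,  2.07277328e-03,  8.56519932e-05]), 'position': array([ 0.15143803, -0.60635945,  0.23128729]), 'tcp_rot': array([ 9.92523959e-01,  1.22049954e-01,  4.26141268e-06, -9.21218799e-06]), 'contact_force': array([ 0.02276135, -0.58015046,  0.88407847]), 'moment': array([-0.01261513,  0.01220976, -0.00363743]), 'grip_force': 0.0, 'width': 0.08560160344880784} -0.0187
```

View pictures.

View pics/scene0.png

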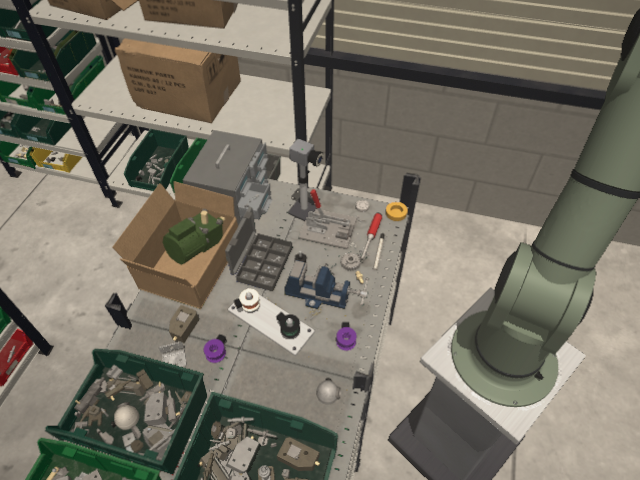

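View pics/top0.png

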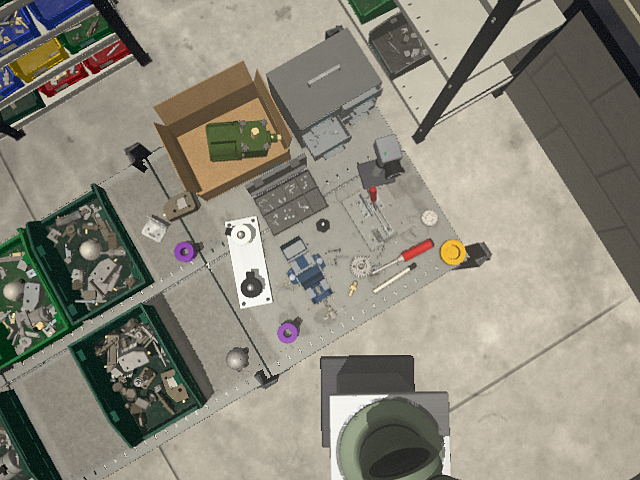

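```bash
cat > h.py <<'E'
import numpy as np, cv2
from cell import bot, imaging, finder
from scipy.spatial.transform import Rotation as R
def cam(n):
    p=imaging.camera_params(n); f=240/np.tan(np.radians(p["vfov"]/2))
    K=np.array([[f,0,p["cx"]],[0,f,p["cy"]],[0,0,1]]); d=np.array([p["k1"],0,0,0.])
    return K,d,R.from_quat(p["orientation"]).as_matrix(),np.array(p["position"])
def ray(n,rc):
    K,d,Rm,t=cam(n); u=cv2.undistortPoints(np.array([[[rc[1],rc[0]]]],float),K,d)[0,0]
    v=Rm@[u[0],u[1],1]; return t,v/np.linalg.norm(v)
def atz(n,rc,z):
    t,v=ray(n,rc); return t+v*(z-t[2])/v[2]
def tri(a,b):
    A=0;B=0;L=[ray("scene",a),ray("top",b)]
    for t,v in L: M=np.eye(3)-np.outer(v,v); A=A+M; B=B+M@t
    x=np.linalg.solve(A,B); return x,[np.linalg.norm(np.cross(x-t,v)) for t,v in L]
def proj(n,X):
    K,d,Rm,t=cam(n); X=np.atleast_2d(X); r=cv2.Rodrigues(Rm.T)[0]
    return cv2.projectPoints(X.astype(float),r,-Rm.T@t,K,d)[0][:,0][:,::-1]
E
python3 - <<'E'
from h import *
np.set_printoptions(precision=4,suppress=True)
for n,a,b in [("cop",(306.1,252.3),(234.1,241.6)),("term",(303.7,239.1),(233.1,225.0)),("green",(328.9,288.1),(286.5,258.1)),("lens",(159.6,320.6),(176.7,395.8)),("head",(156,300.5),(153.2,383)),("stand",(317.9,270.5),(263,247.5))]: print(n,*tri(a,b))
s=cv2.imread("pics/scene0.png");t=cv2.imread("pics/top0.png")
c=lambda im,r,q,w,h,k:cv2.resize(im[r:r+h,q:q+w],None,fx=k,fy=k,interpolation=cv2.INTER_CUBIC)
A=np.hstack([c(s,280,222,65,50,6),c(t,210,212,65,50,6)])
B=np.hstack([c(s,130,282,65,50,6),c(t,130,355,65,50,6)])
cv2.imwrite("pics/crop0.png",np.vstack([A,B]))
E
```

```text
cop [0.5784 0.3845 0.0137] [np.float64(0.004163983812060668), np.float64(0.004163983812060471)]
term [0.5773 0.4213 0.0698] [np.float64(0.002337582176138199), np.float64(0.0023375821761383382)]
green [0.446  0.3505 0.0106] [np.float64(0.009060725817917122), np.float64(0.00906072581791708)]
lens [0.6847 0.0041 0.2511] [np.float64(0.0015883124133938885), np.float64(0.0015883124133937445)]
head [0.7412 0.0309 0.245 ] [np.float64(0.0014082570436957497), np.float64(0.0014082570436961205)]
stand [0.5039 0.3719 0.0243] [np.float64(0.001980139712281095), np.float64(0.001980139712281034)]
```

View pics/crop0.png

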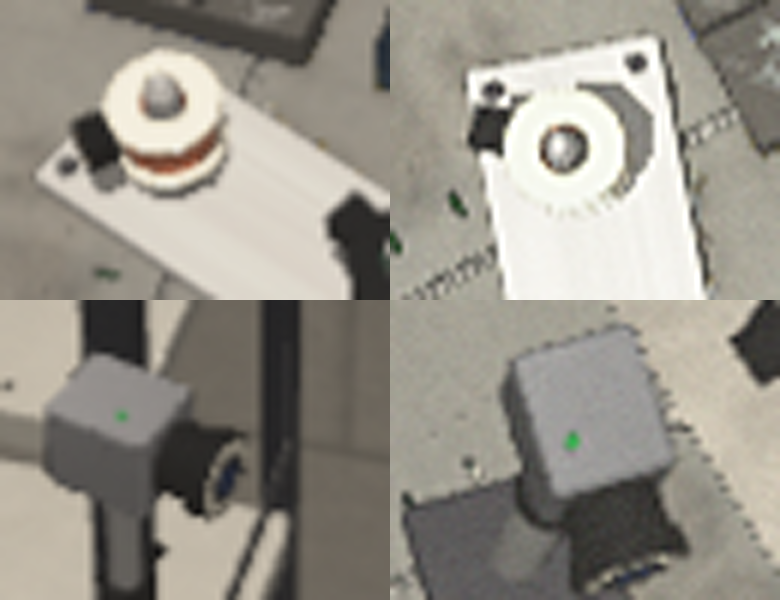

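The copper-wound coil is scene (250,299) / top (242,234): white flanges, copper winding, block to its left. The others that could be taken for it are green/black at scene (289,325) / top (251,287), purple at scene (214,348) and (346,338), and purple in top at (184,251) and (288,332). The lens is at scene (321,160) / top (396,177). Next I overlay the model to refine the poses.

```bash
cat > ov.py <<'E'
from h import *
def ov(ims,coil,yaw,head,hy,out):
    def Rz(a): return np.array([[np.cos(a),-np.sin(a),0],[np.sin(a),np.cos(a),0],[0,0,1]])
    th=np.linspace(0,2*np.pi,80); C=lambda r,z:np.c_[r*np.cos(th),r*np.sin(th),0*th+z]
    box=lambda x0,x1,y0,y1,z:np.array([[x0,y0,z],[x1,y0,z],[x1,y1,z],[x0,y1,z],[x0,y0,z]])
    cl=[C(.027,.034),C(.027,0),box(.026,.042,-.01,.01,.034),box(.042,.042,-.01,.01,.016)]
    hd=[box(-.029,.029,-.025,.025,.05),box(-.029,.029,-.025,.025,0),np.c_[0*th-.061,.02*np.cos(th),.025+.02*np.sin(th)]]
    rows=[]
    for L,T,a,o in ((cl,coil,yaw,((280,222),(210,212))),(hd,head,hy,((130,282),(130,355)))):
        row=[]
        for n,(r,q) in zip(("scene","top"),o):
            im=cv2.resize(ims[n][r:r+50,q:q+65],None,fx=6,fy=6,interpolation=cv2.INTER_CUBIC)
            for P in L:
                uv=(proj(n,P@Rz(a).T+T)-[r,q]+.5)*6
                cv2.polylines(im,[uv[:,::-1].astype(np.int32)],False,(0,0,255),1)
            row.append(im)
        rows.append(np.hstack(row))
    cv2.imwrite(out,np.vstack(rows))
E
python3 - <<'E'
from ov import *
np.set_printoptions(precision=4,suppress=True)
a=atz("scene",(297.2-.5,249.2-.5),.064);b=atz("top",(234.5,240.8),.064);print("coil",a,b)
ta=atz("scene",(303.7,239.1),.055);tb=atz("top",(233.1,225.0),.055);print("term",ta,tb)
c=(a+b)/2;t=(ta+tb)/2;d=t-c;yaw=np.arctan2(d[1],d[0]);print(np.linalg.norm(d[:2]),yaw)
L=np.array([.6847,.0041,.2511]);H=np.array([.7412,.0309,.245]);hy=np.arctan2(*(H-L)[1::-1])
H=np.array([(L[0]+H[0])/2+.0305*np.cos(hy),(L[1]+H[1])/2+.0305*np.sin(hy),L[2]-.025]);print(H,hy)
c[2]=.03;print(c)
ov({n:cv2.imread(f"pics/{n}0.png") for n in("scene","top")},c,yaw,H,hy,"pics/ov1.png")
E
```

```text
coil [0.5778 0.3854 0.064 ] [0.5752 0.3827 0.064 ]
term [0.5838 0.4155 0.055 ] [0.5805 0.4255 0.055 ]
0.03690949713939419 1.4180669390626468
[0.7405 0.0306 0.2261] 0.44290666378746346
[0.5765 0.3841 0.03  ]
```

View pics/ov1.png

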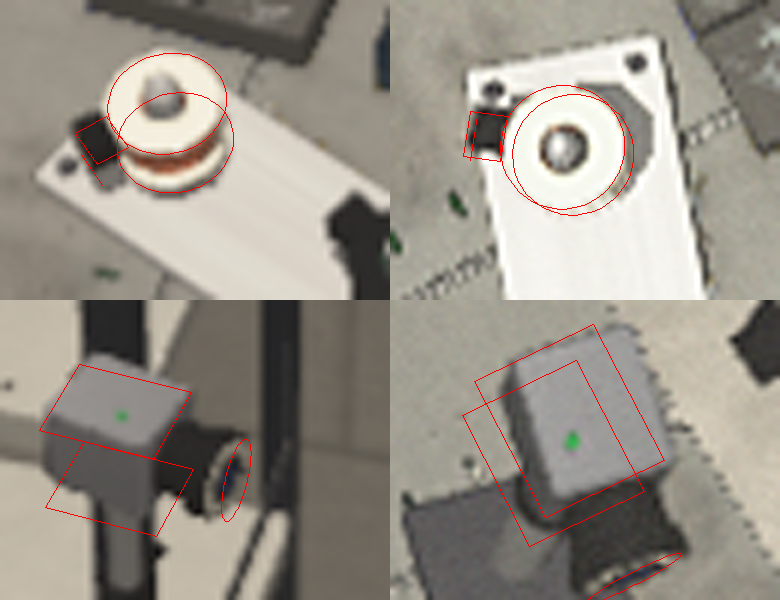

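Run:
```python
from ov import *
from scipy.optimize import least_squares
np.set_printoptions(precision=4,suppress=True)
off={("c","scene"):(280,222,0),("c","top"):(210,212,390),("h","scene"):(130,282,0),("h","top"):(130,355,390)}
def px(k,n,u,v):
    r,q,o=off[k,n]; v=v-300 if k=="h" else v
    return np.array([v/6+r-.5,(u-o)/6+q-.5])
def fit(k,obs,p0):
    def f(p):
        c,s=np.cos(p[3]),np.sin(p[3]); M=np.array([[c,-s,0],[s,c,0],[0,0,1]])
        return np.concatenate([(proj(n,M@np.array(X)+p[:3])[0]-px(k,n,u,v)) for n,X,u,v in obs])
    r=least_squares(f,p0,loss="soft_l1"); print(r.x,np.abs(f(r.x)).round(1)); return r.x
e=.027;y=.023
head=[("scene",(e,y,.05),103,352),("scene",(e,-y,.05),190,395),("scene",(-e,-y,.05),152,447),("scene",(-e,y,.05),46,408),("scene",(-.061,0,.025),228,478),
("top",(e,y,.05),512,365),("top",(e,-y,.05),628,325),("top",(-e,-y,.05),670,467),("top",(-e,y,.05),558,497),("top",(-.061,0,.025),632,575)]
h=fit("h",head,[.74,.03,.226,.3])
coil=[("scene",(0,0,.034),163,103),("top",(0,0,.034),565,150),("scene",(.042,.01,.034),75,123),("scene",(.042,-.01,.034),100,112) ,("top",(.042,.01,.034),467,147),("top",(.042,-.01,.034),474,107)]
coil[2]=("scene",(.042,-.01,.034),75,122);coil[3]=("scene",(.026,-.01,.034),101,112)
c=fit("c",coil,[.576,.384,.03,1.4])
ov({n:cv2.imread(f"pics/{n}0.png") for n in("scene","top")},c[:3],c[3],h[:3],h[3],"pics/ov2.png")
```

```text
[0.7435 0.0223 0.2285 0.2573] [ 8.8  8.7  7.6 14.5  9.9  7.6  6.  16.8  0.3  1.   1.   0.1  0.4  0.4
  0.6  0.3  0.3  0.7  0.8  0.5]
[0.5764 0.3839 0.0309 1.3314] [0.2 0.7 0.5 0.4 0.7 0.1 0.2 0.9 0.2 0.6 0.6 0.1]
```

View pics/ov2.png

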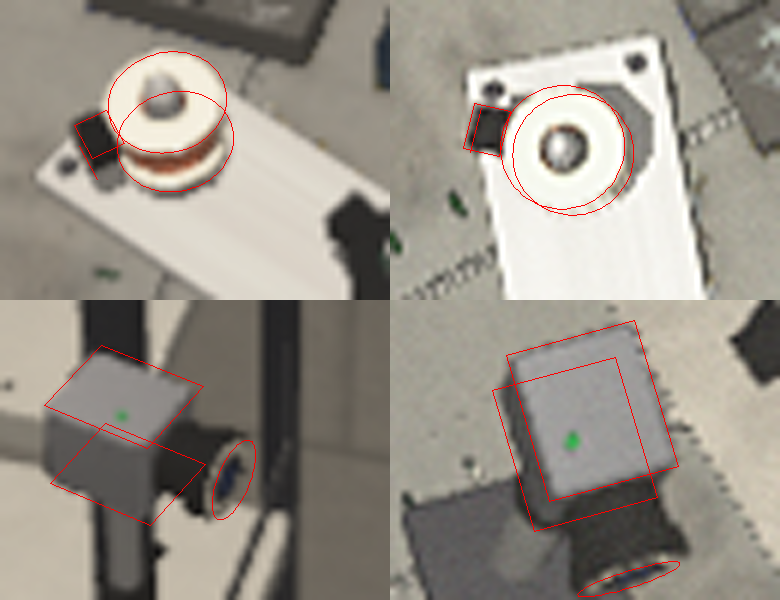

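Run:
```python
from ov import *
from scipy.optimize import least_squares
np.set_printoptions(precision=4,suppress=True)
off={"scene":(130,282,0),"top":(130,355,390)}
def px(n,u,v):
    r,q,o=off[n]; return np.array([(v-300)/6+r-.5,(u-o)/6+q-.5])
e=.027;y=.023
obs=[("scene",(e,y,.05),46,408),("scene",(e,-y,.05),103,352),("scene",(-e,-y,.05),190,395),("scene",(-e,y,.05),152,447),("scene",(-.061,0,.025),226,478),
("top",(e,y,.05),512,365),("top",(e,-y,.05),628,325),("top",(-e,-y,.05),670,467),("top",(-e,y,.05),558,497),("top",(-.061,0,.025),632,575)]
def f(p):
    c,s=np.cos(p[3]),np.sin(p[3]); M=np.array([[c,-s,0],[s,c,0],[0,0,1]])
    return np.concatenate([(proj(n,M@np.array(X)+p[:3])[0]-px(n,u,v)) for n,X,u,v in obs])
r=least_squares(f,[.74,.03,.226,.3]); h=r.x; print(h,np.abs(f(h)).round(1))
u=np.array([np.cos(h[3]),np.sin(h[3])]); L=h[:2]-.061*u
print("lens",L,h[2]+.025,"coil goal",L-.122*u,h[2])
```

```text
[0.7443 0.0224 0.2258 0.2798] [0.2 0.6 0.2 0.5 0.8 1.1 0.1 0.8 0.6 1.4 0.7 0.2 0.2 0.1 1.  0.2 0.2 0.6
 0.5 0.2]
lens [0.6856 0.0055] 0.2508038539900761 coil goal [ 0.5684 -0.0281] 0.22580385399007608
```

The rows are not in the units I measure in: shifts go in shares of 0.6 m and turns go in shares of 180 degrees. I convert before sending: -508 mm / 600 = -0.8467, 466 mm / 600 = 0.7767, -62 degrees / 180 = -0.3444.

>>> send_rows(
  plan="0.08 -0.055 -0.0333 -0.0278 1;0.16 -0.11 -0.0667 -0.0556 1;0.24 -0.165 -0.1 -0.0833 1;0.32 -0.22 -0.1333 -0.1111 1;0.4 -0.275 -0.1667 -0.1389 1;0.48 -0.33 -0.1667 -0.1667 1;0.5583 -0.3867 -0.1667 -0.1944 1;0.6017 -0.4783 -0.1667 -0.2222 1;0.645 -0.57 -0.1667 -0.25 1;0.6883 -0.6617 -0.1667 -0.2778 1;0.7333 -0.7533 -0.1667 -0.3111 1;0.7767 -0.8467 -0.1667 -0.3444 1",
)

```text
time: 2.2
position: [0.4806, 0.0012, 0.3316]
tcp_rot: [0.787, 0.617, 0.0, 0.0]
contact_force: [1.8, -0.5, -0.2]
width: 0.0854
grip_force: 0.0
```

```bash
cat >> h.py <<'E'
def move(X,yaw):
    "shift (mm, tool axes) and turn (deg) to TCP X with tool x at world yaw"
    s=bot.read_state(); M=R.from_quat(s["tcp_rot"]).as_matrix(); y0=np.arctan2(M[1,0],M[0,0])
    return (M.T@(np.array(X)-s["position"])*1000).round(1), round(float(-np.degrees(yaw-y0)),1)
E
python3 - <<'E'
from h import *
s=bot.read_state();print(s["time"],s["position"],s["joint_pos"].round(2))
print(move((.5765,.384,.25),1.33))
E
```

```text
2.2 [0.4806065  0.00123374 0.33162931] [ 0.37  0.22 -0.59  1.81  0.14  1.15 -0.51]
(array([394.6,   1.7,  81.6]), -0.0)
```

In the tool's units: 394 mm / 600 = 0.6567, 350 mm / 600 = 0.5833.

>>> send_rows(
  plan="0.0833 0 0 0 1;0.1667 0 0 0 1;0.25 0 0 0 1;0.3333 0 0 0 1;0.4167 0 0.0333 0 1;0.5 0 0.0667 0 1;0.5833 0 0.1 0 1;0.6567 0.0033 0.1333 0 1;0.6567 0.0033 0.2 0 1;0.6567 0.0033 0.2667 0 1;0.6567 0.0033 0.3333 0 1;0.6567 0.0033 0.3667 0 1",
)

```text
time: 3.7
position: [0.577, 0.3807, 0.1092]
tcp_rot: [0.788, 0.616, -0.001, -0.0]
contact_force: [0.3, -0.1, -0.1]
width: 0.0851
grip_force: 0.0
```

Run:
```python
from h import *
for n in("scene","top"):
    im=imaging.camera(n); r,q=((250,200) if n=="scene" else (190,190))
    c=cv2.resize(im[r:r+100,q:q+100],None,fx=4,fy=4,interpolation=cv2.INTER_CUBIC)
    A=c if n=="scene" else np.hstack([A,c])
cv2.imwrite("pics/g1.png",A)
print(bot.read_state()["position"],move((.5765,.384,.025),1.33))
```

```text
[0.57699729 0.38073344 0.10965012] (array([ 3.2, -1.1, 84.6]), -0.2)
```

View pics/g1.png

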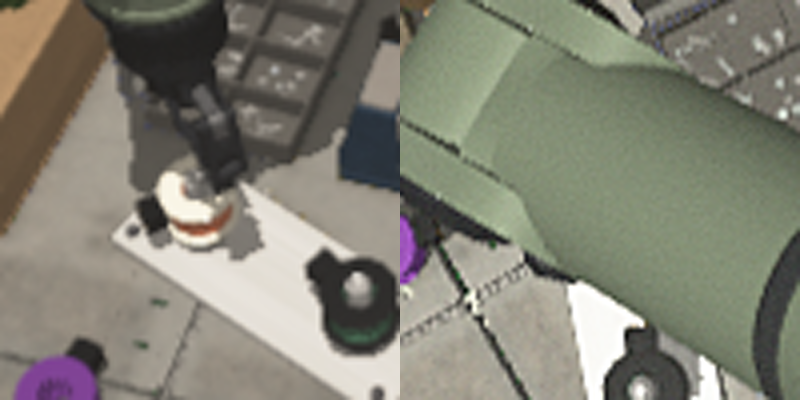

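The scene half shows the open fingers above the copper coil (crop ~(200,205)), with the green coil clear at (355,295). The arm hides the coil in the top half. I descend straight down.

>>> send_rows(
  plan="0.005 -0.0017 0.025 0 1;0.005 -0.0017 0.05 0 1;0.005 -0.0017 0.075 0 1;0.005 -0.0017 0.1 0 1;0.005 -0.0017 0.12 0 1;0.005 -0.0017 0.14 0 1;0.005 -0.0017 0.14 0 1",
)

```text
time: 4.68
position: [0.5769, 0.3841, 0.0263]
tcp_rot: [0.788, 0.616, -0.001, -0.0]
contact_force: [-0.7, -1.1, -0.2]
width: 0.0852
grip_force: 0.0
```

>>> send_rows(
  plan="0 0 0 0 0.4;0 0 0 0 0;0 0 0 0 -0.3;0 0 0 0 -1;0 0 0 0 -1;0 0 0 0 -1;0 0 0 0 -1;0 0 0 0 -1",
)

```text
time: 5.68
position: [0.5777, 0.3847, 0.0284]
tcp_rot: [0.788, 0.616, 0.001, 0.0]
contact_force: [-2.6, -2.7, 7.6]
width: 0.0535
grip_force: 62.0
```

In the tool's units: -195 mm / 600 = -0.325, -170 mm / 600 = -0.2833.

>>> send_rows(
  plan="0 0 -0.0167 0 -1;0 0 -0.0367 0 -1;0 0 -0.06 0 -1;0 0 -0.0833 0 -1;0 0 -0.1083 0 -1;0 0 -0.1417 0 -1;0 0 -0.1833 0 -1;0 0 -0.2333 0 -1;0 0 -0.2833 0 -1;0 0 -0.325 0 -1;0 0 -0.325 0 -1;0 0 -0.325 0 -1",
)

```text
time: 7.18
position: [0.5771, 0.3841, 0.222]
tcp_rot: [0.788, 0.616, -0.0, 0.0]
contact_force: [0.1, -0.4, -1.7]
width: 0.0531
grip_force: 63.0
```

Run:
```python
from h import *
np.set_printoptions(precision=4,suppress=True)
for n in("scene","top"):
    im=imaging.camera(n); p=proj(n,(.577,.384,.24))[0].astype(int); r,q=p-50
    print(n,p,[(x["point"],round(x["confidence"],2)) for x in finder.pinpoint(n,"copper_coil_terminals")])
    c=cv2.resize(im[r:r+100,q:q+100],None,fx=4,fy=4,interpolation=cv2.INTER_CUBIC)
    A=c if n=="scene" else np.hstack([A,c])
cv2.imwrite("pics/g2.png",A)
print(bot.read_state()["position"],move((.568,-.028,.221),.28))
```

```text
scene [258 241] [([334.6, 223.4], 0.97), ([262.9, 227.0], 0.6), ([322.6, 346.2], 0.56)]
top [226 229] [([242.2, 203.8], 0.91), ([320.9, 300.2], 0.67), ([261.4, 401.3], 0.28)]
[0.5771 0.3842 0.2215] (array([-402.2,   90.7,    0.8]), 60.0)
```

View pics/g2.png

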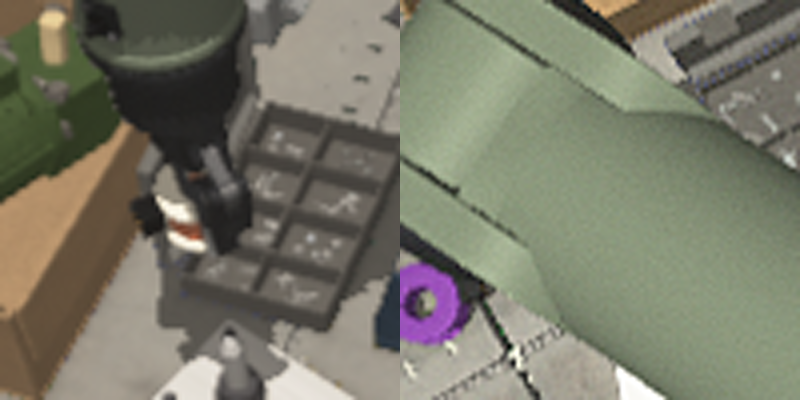

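The coil is upright in the gripper (scene crop ~(185,225)) and clear of the bare spindle tip at (230,345); its block at (147,215) still faces +y. I carry it to the camera.

In the tool's units: -385 mm / 600 = -0.6417, -375 mm / 600 = -0.625, 60 degrees / 180 = 0.3333.

>>> send_rows(
  plan="-0.025 0.005 -0.0333 0.0111 -1;-0.075 0.0167 -0.0667 0.0333 -1;-0.1333 0.03 -0.0833 0.0611 -1;-0.2 0.045 -0.0833 0.0944 -1;-0.2667 0.06 -0.0833 0.1333 -1;-0.3333 0.075 -0.0833 0.1722 -1;-0.4 0.09 -0.0833 0.2111 -1;-0.4667 0.105 -0.0833 0.25 -1;-0.53 0.12 -0.0833 0.2833 -1;-0.5833 0.1317 -0.0833 0.3111 -1;-0.625 0.1417 -0.0833 0.3278 -1;-0.6417 0.1517 -0.0833 0.3333 -1",
)

```text
time: 8.88
position: [0.5727, -0.0127, 0.273]
tcp_rot: [0.99, 0.138, 0.0, 0.0]
contact_force: [0.5, 0.4, -0.6]
width: 0.0532
grip_force: 63.3
```

Run:
```python
from h import *
s=bot.read_state();print(s["position"],s["grip_force"],s["joint_pos"].round(2),move((.568,-.028,.2235),.28))
```

```text
[ 0.57268466 -0.01271952  0.27296704] 63.28873498365283 [ 0.18  0.41 -0.36  1.68  0.16  1.08 -1.52] (array([-8.7, 13.4, 49.5]), -0.2)
```

In the tool's units: 49 mm / 600 = 0.0817, 38 mm / 600 = 0.0633.

>>> send_rows(
  plan="-0.005 0.0067 0.02 0 -1;-0.01 0.015 0.0417 0 -1;-0.015 0.0217 0.0633 0 -1;-0.015 0.0217 0.0817 0 -1;-0.015 0.0217 0.0817 0 -1;-0.015 0.0217 0.0817 0 -1",
)

```text
time: 9.62
position: [0.5678, -0.0258, 0.2235]
tcp_rot: [0.99, 0.14, 0.0, -0.0]
contact_force: [1.4, -0.6, -0.6]
width: 0.053
grip_force: 63.3
```

Run:
```python
from h import *
np.set_printoptions(precision=4,suppress=True)
P=bot.read_state()["position"];print(P)
yaw=.28;c=np.array([P[0],P[1],P[2]+.0025]);Rz=R.from_euler("z",yaw).as_matrix()
bx=lambda x0,x1,y0,y1,z:np.array([[x0,y0,z],[x1,y0,z],[x1,y1,z],[x0,y1,z],[x0,y0,z]])
th=np.linspace(0,6.283,60)
L=[bx(.026,.042,-.01,.01,.034),bx(.042,.042,-.01,.01,.016),bx(.026,.042,-.01,.01,.016),np.c_[.027*np.cos(th),.027*np.sin(th),0*th]]
for n in("scene","top"):
    im=imaging.camera(n); r,q=proj(n,c+[.05,.0,.02])[0].astype(int)-[45,40]
    for t in("copper_coil_terminals","lens"): print(n,t,[(x["point"],round(x["confidence"],2)) for x in finder.pinpoint(n,t)])
    print(proj(n,Rz@[.042,0,.025]+c))
    C=cv2.resize(im[r:r+80,q:q+80],None,fx=5,fy=5,interpolation=cv2.INTER_CUBIC);D=C.copy()
    for l in L: cv2.polylines(D,[((proj(n,l@Rz.T+c)-[r,q]+.5)*5)[:,::-1].astype(np.int32)],False,(0,0,255),1)
    B=np.hstack([C,D])[:300] if False else np.hstack([C,D])
    A=B if n=="scene" else np.vstack([A,B])
cv2.imwrite("pics/f1.png",cv2.resize(A,(600,600)))
```

```text
[ 0.5678 -0.0258  0.2235]
scene copper_coil_terminals [([321.8, 344.5], 0.8), ([336.9, 225.2], 0.58), ([169.3, 346.9], 0.55), ([159.9, 319.7], 0.24)]
scene lens [([158.7, 319.9], 0.57)]
[[169.8944 344.7837]]
top copper_coil_terminals [([243.1, 203.0], 0.6), ([265.7, 360.4], 0.51)]
top lens [([175.3, 397.3], 0.91)]
[[209.3551 404.3922]]
```

View pics/f1.png

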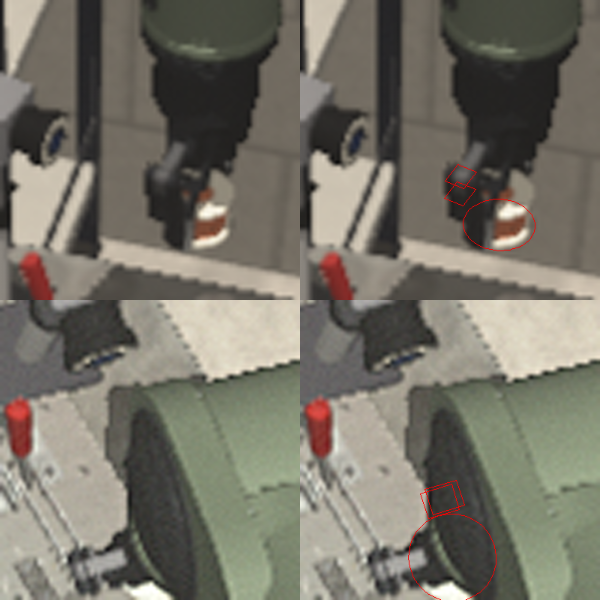

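The scene view shows the held coil matching the overlay at the goal: underside rim at (510,245) in the picture, terminals detected within 2 px of the prediction. It faces the lens at (50,140), and the arm hides it in the top view. I let it settle, then hand in.

In the tool's units: 1 mm / 600 = 0.0017.

>>> send_rows(
  plan="0 0.0017 0 0 -1;0 0.0017 0 0 -1;0 0.0017 0 0 -1;0 0.0017 0 0 -1;0 0.0017 0 0 -1;0 0.0017 0 0 -1",
)

```text
time: 10.68
position: [0.5678, -0.0271, 0.2233]
tcp_rot: [0.99, 0.139, 0.0, -0.0]
contact_force: [-0.0, -1.4, -0.5]
width: 0.0532
grip_force: 63.3
```

```bash
python3 -c "
from cell import bot
print(bot.read_state()['position'],bot.job_done())"
```

```text
the job is handed in; nothing more can be done
[ 0.56784744 -0.02710486  0.2233144 ] None
```

I handed the job in with the gripper holding the copper coil still and upright, its terminals facing the lens at about 80 mm by my camera measurements; `bot.job_done()` returned no verdict.

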